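# Lever open the amenity box on the vanity

## Robot

A 6-joint arm with a two-finger parallel gripper is mounted at the origin on the work surface. World frame = base frame: x ahead of the robot, y to its left, z up, the work surface at z = 0. Lengths are in m, angles in rad, forces in N, time in s.
With the tool pointing down it reaches from about 0.275 to 0.825 m from the base axis. Payload 5.2 kg.
Tool frame: the origin (TCP) lies between the finger pads; the fingertips stand 17 mm ahead of it and the grasp point (between the pads) lies 2 mm behind it (r.nose_length is the distance from the TCP to the fingertips, in m); z points along the fingers, y is the line along which they close (so a half turn about z gives the same grasp; the last joint's range is limited). The gripper opens to 93 mm and grips with 3 to 60 N. Pads are 15 mm wide; open, the fingers measure 128 mm over their backs; the gripper's body (75 mm by 188 mm) begins 65 mm behind the grasp point.
Start: joints at [-0.203, 0.259, 1.535, -0, 1.348, -0.203], TCP at [0.55, 0, 0.236] pointing down, gripper open.
Joint ranges: [-3.14, 3.14], [-0.91, 2.08], [0.19, 2.58], [-1.22, 4.36], [0.22, 2.71], [-3.12, 3.12]. Speed limits (rad/s): [2.57, 2.57, 3.14, 3.14, 3.14, 3.14].

## Interface

Orientations are given as a unit quaternion [x, y, z, w].
In Python, from bench import r, grab_frame gives the robot as it stands.
- The arm moves only by the tool drive_tool, never from a script. Its argument "moves" is one flat list of numbers, 6 for each row, row after row: the shift along the world's x, y, z each as a share of 12 cm, from -1 to 1, then the turn, a rotation vector about the world's x, y, z each as a share of 360 degrees, from -1 to 1. In form: [x, y, z, rx, ry, rz, x, y, z, rx, ry, rz, ...]. A call has 1 to 20 rows; each row shifts and turns the commanded pose from where the row before left it; what a row does not reach is not made up. A row lasts 1/8 s, in which the tool goes at most 62.5 mm and 10.7 degrees, less where a joint would pass 70% of its speed; a pose out of reach is approached as far as the arm can. A call with a number of a shift or a turn outside -1 to 1 is refused whole. A call with a gripper value outside its range is refused whole. "gripper" is the closure, from -1 (fully open) to 1 (shut), set as the call begins (left out, the last holds). The fingers move at their own pace and stop on an object; "grip_force" is the grip in N (left out, the last holds). Time passes only in rows, so rows that do not move let the fingers close. It gives the time, the measured TCP pose, the force, the opening and the grip force at its end, in the units of the state.
- r.sense(): the state, without advancing time (a new reading comes with each control period).
- grab_frame(name): name is "scene" or "side" or "wrist"; returns a dict with "color" (420x560x3 uint8, blue, green, red), "fx", "fy", "cx", "cy" (pixels), "rvec" (rotation vector, rad) and "tvec" (3), from world to camera coordinates, as OpenCV has them. Camera axes: x right, y down, z forward; pixel columns grow to the right and rows downward; lengths in m; the calibration is good to about 2 mm. A picture is of the moment at which its call begins. There is no depth.
- r.finish_job(): hands the job in; it is judged then, once.
The state is a dict: "t": time; "qpos": joint angles; "joint_vel": joint speeds; "joint_torque": joint torques, N m; "tool_pos": TCP position; "orientation": TCP orientation; "contact_force": force on the tool from outside, world axes, zero at the start; "torque": the same for the moment, N m; "grip_width": finger opening in m; "grip_force": force on a finger pad.
Only numpy, scipy, OpenCV 4.12 (cv2) and the standard library are available. Lean on these libraries where they do the work, as an engineer would, in place of code of your own. Each camera call takes 0.05 s, during which the arm holds its last target. There are 200 camera calls.

## Task

The lid of the sloping bamboo box on the vanity is stuck and has no handle: take the flat steel spatula from the tray, slide its blade through the notch under the lid's front edge and lever the lid ajar with it, keeping your fingers off the lid until it is ajar. Then swing the lid up and right back, bringing it gently against its stop so that it stays fully open, and lay the spatula back in the tray. Leave everything else standing where it is.

Things in the scene. Friction and masses are not known exactly. Their poses are not given: they have to be found in the camera images.
- amenity_box: bamboo box that cannot shift, 145 mm deep (x), 160 mm wide (y), hollow, walls 8 mm, with a hinged lid on its sloping top. Origin: centre of its underside, z up; its low front (110 mm) is at -x, its high back (178 mm) at +x: the top slopes up towards +x at 25 degrees. In the middle of the front, under the lid's edge, is an 80 mm wide, 4 mm high notch
- sill (a point): middle of the front edge of the flat sloping sill on the box's front wall (box frame x -70, y 0, z 110 mm); axes as the box's. The sill is 25 mm long up the slope; its first 12 mm lie bare in front of the lid's edge. The shut lid's underside is parallel to it, 4 mm above (up to 2 mm more if it starts a hair ajar); hollow space behind.
- hinge_line (a point): point on the hinge axis (box frame x 66, y 0, z 178 mm), level with the lid's underside; the axis runs along the box's y
- lid (a joint): lid angle, rad: 0 shut, growing as the front edge swings up; the stop is at 2.1 (5 degrees past upright). The lid is 140 mm from hinge to front edge, 160 mm wide, 8 mm thick, 0.2 kg; its hinge is stiff, so it stays where it is left and needs about 4 N at the edge
- lid_edge (a point): middle of the lid's front edge, at its underside
- spatula: flat steel spatula, 160 mm long, 90 g, lying in the tray. Origin: under the middle of its handle; x points to the blade tip, z up. Handle 90 mm long (x -45 to 45), 14 mm wide, 16 mm high; blade from x = 45 to 115 mm, 24 mm wide, 2 mm thick, at half the handle's height (8 mm above the origin)
- spatula_tip (a point): middle of the blade's end, 115 mm ahead of the origin and 8 mm above it
- tray: shallow bamboo tray that cannot shift, 230 mm (x) by 190 mm (y), rim 14 mm high, walls 6 mm and floor 6 mm thick. Origin: centre of its underside
- mini_a: small amber bottle, 28 mm across, 50 mm tall, standing in the tray; origin at the centre of its underside
- mini_b: small amber bottle, 28 mm across, 50 mm tall, standing behind the box; origin at the centre of its underside
- tumbler: square open bamboo tumbler, 70 x 70 x 110 mm, beside the box; origin at the centre of its underside
- soap: white bar of soap, 85 x 55 x 26 mm, lying in the tray; origin at the centre of its underside
- glass: clear drinking cup, 70 mm across, 100 mm tall, beyond the tray; origin at the centre of its underside
Mind the look-alikes: they are no part of the job. There is more than one size of the spatula; the one meant has the size given above.

How it is judged:
By the outcome, as a careful person would: the job done as asked, in the order asked, and still so for the second after the job is handed in, with the robot touching nothing.
It also fails if it takes over 72 s, if anything falls off the work surface, if the arm or the gripper's body presses on something with over 40 N, if the wrist force passes 120 N, or if a joint passes its speed limit or range.

## Working session

There is one attempt and no reset: what is moved stays moved. The work goes in short steps, Python scripts to look and compute and a tool call to move; the robot and the scene stay as the last step left them, time stands still between calls to the robot, and variables do not carry over. Pictures are saved under pics/ and viewed, at most 10 in all, crops included, and the job is handed in when it is done.

Besides the shell and the picture viewer there is one more tool, called after "Emit:" as name(argument=value, ...) on one line, values as JSON. drive_tool: Moves the arm, as the interface text tells. Its arguments: {"type":"object","properties":{"moves":{"type":"array","items":{"type":"number","minimum":-1,"maximum":1}},"gripper":{"type":"number"},"grip_force":{"type":"number"}},"required":["moves"]}

```bash
mkdir -p pics; ls
cat > h.py <<'E'
import numpy as np,cv2
from bench import r,grab_frame
def cam(f):
    R=cv2.Rodrigues(np.array(f["rvec"],float))[0];t=np.array(f["tvec"],float).ravel()
    K=np.array([[f["fx"],0,f["cx"]],[0,f["fy"],f["cy"]],[0,0,1.]]);return K,R,t
def ray(f,u,v,z):
    K,R,t=cam(f);c=-R.T@t;d=R.T@np.linalg.inv(K)@np.array([u,v,1.]);return c+d*(z-c[2])/d[2]
def proj(f,P):
    K,R,t=cam(f);p=(R@np.atleast_2d(P).T).T+t;q=p@K.T;return q[:,:2]/q[:,2:]
E
python3 - <<'E'
from h import *
import pickle
F={n:grab_frame(n) for n in("scene","side","wrist")}
pickle.dump(F,open("F0.pkl","wb"))
for n in F: 
    K,R,t=cam(F[n]);print(n,(-R.T@t).round(3),K[0,0],R[2].round(2))
cv2.imwrite("pics/a.png",cv2.resize(F["scene"]["color"],(800,600)))
cv2.imwrite("pics/b.png",cv2.resize(F["side"]["color"],(800,600)))
print(r.sense())
E
```

```text
pics
scene [1.005 0.59  0.977] 515.5626900449203 [-0.38 -0.52 -0.77]
side [ 0.169 -0.896  0.738] 540.1518212530256 [ 0.35  0.78 -0.52]
wrist [0.55  0.074 0.385] 361.1817083281227 [-0.   -0.27 -0.96]
{'t': 0.15, 'qpos': array([-2.02830774e-01,  2.59183877e-01,  1.53576867e+00, -1.13690161e-05,
        1.34796876e+00, -2.02749726e-01]), 'joint_vel': array([ 0.00053065, -0.0019964 , -0.0037988 ,  0.00060846, -0.00166283,
        0.0014591 ]), 'joint_torque': array([ 1.84710952e-03, -4.37643743e+01, -2.84233278e+01,  7.19930883e-02,
        3.80130450e-02, -3.72983607e-06]), 'tool_pos': array([5.49643675e-01, 7.58725063e-05, 2.35029489e-01]), 'orientation': array([ 7.07134388e-01,  7.07078861e-01, -3.70143843e-04, -5.51683715e-04]), 'contact_force': array([ 0.53230476,  0.27321789, -0.16188464]), 'torque': array([-0.01152408, -0.03326272, -0.01658552]), 'grip_force': 0.0, 'grip_width': 0.09300500457473235}
```

View pics/a.png

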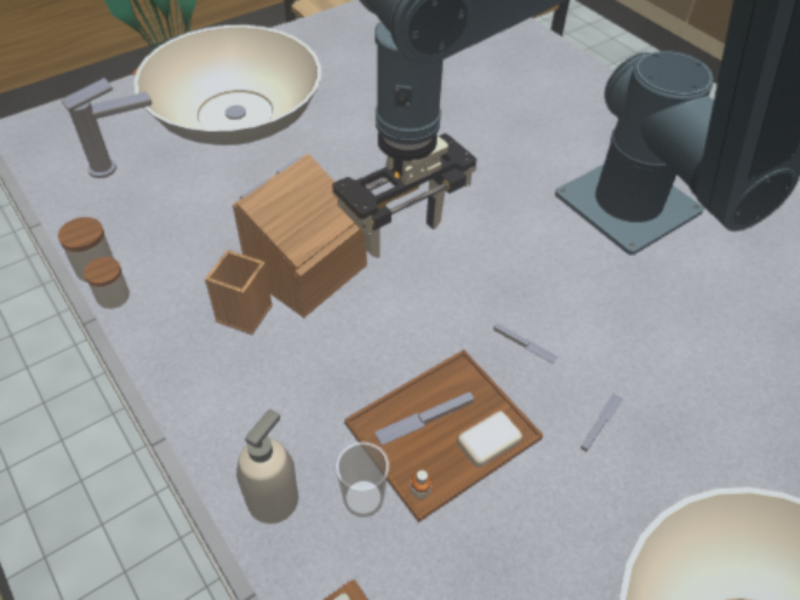

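View pics/b.png

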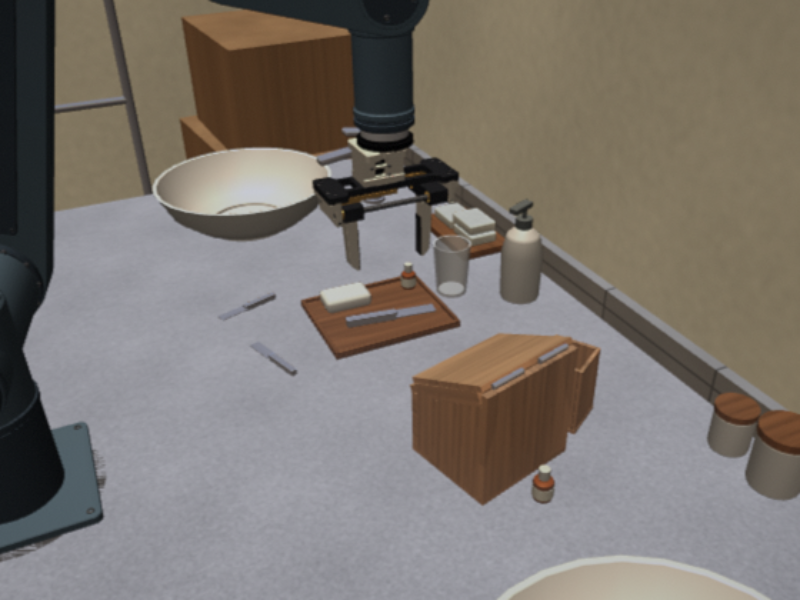

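Scene view (800x600 pixels): there are three spatula-like things, at (425,418) in the tray and two smaller ones on the table at (525,343) and (602,422). The one in the tray fits, because it lies in the tray and is the longest. The box is at about (305,235) with its low front facing the lower right. Next I measure and enlarge.

Run:
```python
from h import *
import pickle
F=pickle.load(open("F0.pkl","rb"))
s,d=F["scene"],F["side"]
def P(f,u,v,z): return (ray(f,u*.7,v*.7,z)*1000).round(0)[:2]
print("tray sc",[P(s,*p,.014) for p in[(463,352),(541,436),(419,520),(346,420)]])
print("tray sd",[P(d,*p,.014) for p in[(302,303),(338,355),(458,321),(415,279)]])
print("spat sc",P(s,379,436,.014),P(s,472,400,.02)); print("spat sd",P(d,434,309,.014),P(d,348,320,.02))
print("decoys",P(s,495,328,.008),P(s,555,359,.008),P(s,584,448,.008),P(s,619,398,.008))
print("box sc: bottom",P(s,305,316,0),P(s,365,266,0),"lid front L/R",P(s,301,273,.118),P(s,366,233,.118))
print("box sd: bottom",P(d,484,501,0),P(d,566,447,0),P(d,415,442,0),"lidfront",P(d,413,385,.118),P(d,484,395,.118))
a=s["color"][240:370,235:385];b=s["color"][100:230,140:290]
c=d["color"][180:255,200:330];e=d["color"][225:360,280:430]
r_=lambda x:cv2.resize(x,(400,300),interpolation=cv2.INTER_CUBIC)
cv2.imwrite("pics/c.png",np.vstack([np.hstack([r_(a),r_(b)]),np.hstack([r_(c),r_(e)])]))
```

```text
tray sc [array([497., 103.]), array([498., 287.]), array([723., 287.]), array([719., 100.])]
tray sd [array([489., 273.]), array([490.,  90.]), array([713.,  94.]), array([710., 260.])]
spat sc [694. 150.] [545. 183.]
spat sd [693. 148.] [540. 173.]
decoys [419.  92.] [380. 195.] [457. 336.] [350. 306.]
box sc: bottom [ 662. -115.] [ 514. -152.] lid front L/R [ 664. -107.] [ 531. -122.]
box sd: bottom [ 550. -282.] [ 704. -243.] [ 519. -141.] lidfront [ 508. -160.] [ 581. -219.]
```

View pics/c.png

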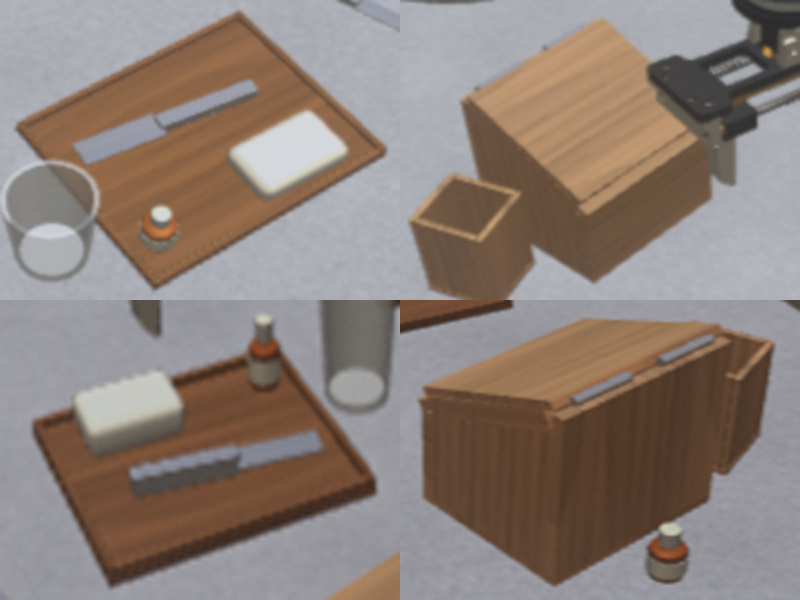

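Composite crops: the tray spatula (top left) runs from handle end (255,88) to blade tip (82,155). By ray it is about 155 mm long, while the other two are about 110 mm, so the tray one is the one meant. The bottom-right crop shows the box's hinges at the back and its near bottom corner at (556,583). The box's front faces roughly world +y. Now I fit poses.

Run:
```python
from h import *
import pickle
F=pickle.load(open("F0.pkl","rb"))
s,d=F["scene"],F["side"]
L=[(d,338.6,351.8,0,72.5,-80),(d,396.2,315,0,72.5,80),(d,289,313.7,0,-72.5,-80),(s,213.1,221.8,0,-72.5,80),(s,257,185.8,0,-72.5,-80),
(s,208.6,191.9,.110,-72.5,80),(d,287.9,270,.110,-72.5,-80)]
W=np.array([ray(f,u,v,z)[:2]*1000 for f,u,v,z,_,_ in L]);B=np.array([l[4:] for l in L],float)
for it in range(2):
    wc,bc=W.mean(0),B.mean(0)
    a=(W-wc)@[1,1j]; b=(B-bc)@[1,1j]; th=np.angle((np.conj(b)*a).sum())
    R=np.array([[np.cos(th),-np.sin(th)],[np.sin(th),np.cos(th)]]);t=wc-R@bc
    res=W-(B@R.T+t);print("yaw",np.degrees(th).round(1),"c",t.round(1));print(res.round(0).tolist())
    k=np.linalg.norm(res,axis=1)<9;W,B=W[k],B[k]
# spatula: grey pixels within tray, split by side
for n,f in(("sc",s),("sd",d)):
    hsv=cv2.cvtColor(f["color"],cv2.COLOR_BGR2HSV)
    pts=proj(f,[[.5,.1,.014],[.715,.1,.014],[.715,.285,.014],[.5,.285,.014]]).astype(np.int32)
    m=np.zeros(hsv.shape[:2],np.uint8);cv2.fillPoly(m,[pts],255);m=cv2.erode(m,np.ones((5,5)))
    g=((hsv[...,1]<75)&(hsv[...,2]>60)).astype(np.uint8)*255&m
    cn=sorted(cv2.findContours(g,0,2)[0],key=cv2.contourArea)[-4:]
    for c in cn:
        if cv2.contourArea(c)<40: continue
        P=np.array([ray(f,*p[0],.016)[:2]*1000 for p in c],np.float32)
        print(n,cv2.contourArea(c),[np.round(x,1) for x in cv2.minAreaRect(P)],"bbox",P.min(0).round(),P.max(0).round())
for uv in [(435,485)]: pass
# tumbler top corners in scene crop b
for u,v in[(455,175),(520,190),(480,240),(412,218)]: print("tumb",(ray(s,140+(u-400)/2.667,100+v/2.308,.11)*1000).round(0)[:2])
```

```text
yaw -75.7 c [ 605.8 -200.6]
[[2.0, 7.0], [-1.0, 3.0], [0.0, -1.0], [-2.0, -4.0], [-0.0, -1.0], [0.0, -4.0], [-0.0, -0.0]]
yaw -75.7 c [ 605.8 -200.6]
[[2.0, 7.0], [-1.0, 3.0], [0.0, -1.0], [-2.0, -4.0], [-0.0, -1.0], [0.0, -4.0], [-0.0, -0.0]]
sc 43.5 [array([697.7, 256. ]), array([16.3, 26.1]), np.float64(50.2)] bbox [682. 241.] [708. 265.]
sc 49.0 [array([681.6, 238.6]), array([19.9, 14.2]), np.float64(53.2)] bbox [673. 228.] [691. 247.]
sc 658.0 [array([618.1, 164. ]), array([ 26.7, 163.9]), np.float64(81.7)] bbox [536. 140.] [700. 184.]
sc 1000.0 [array([563.5, 245.7]), array([58.9, 91.1]), np.float64(87.8)] bbox [517. 216.] [609. 276.]
sd 375.5 [array([566.2, 246.5]), array([63.3, 91.5]), np.float64(87.9)] bbox [520. 214.] [613. 277.]
sd 381.5 [array([616. , 165.4]), array([ 36.9, 161.5]), np.float64(81.6)] bbox [534. 141.] [695. 193.]
tumb [ 731. -219.]
tumb [ 695. -170.]
tumb [ 754. -132.]
tumb [ 787. -189.]
```

Emit:
drive_tool(moves=[0.049,0.174,-0.109,0,0,0.028,0.049,0.174,-0.109,0,0,0.028,0.049,0.174,-0.109,0,0,0.028,0.049,0.174,-0.109,0,0,0.028,0.049,0.174,-0.109,0,0,0.028,0.049,0.174,-0.109,0,0,0.028,0.049,0.174,-0.109,0,0,0.028,0.049,0.174,-0.109,0,0,0.028,0,0,0,0,0,0,0,0,0,0,0,0], gripper=0.35, grip_force=60)

```text
t: 1.4
tool_pos: [0.597, 0.1665, 0.1312]
orientation: [0.083, 0.997, -0.0, -0.0]
contact_force: [-0.5, 1.3, 0.3]
grip_width: 0.0303
grip_force: 0.0
```

Run:
```python
from h import *
f=grab_frame("wrist");im=f["color"].copy()
for x in(-45,0,15,45,115):
    a=np.radians(-9);p=proj(f,[[.5825+x/1e3*np.cos(a),.1695+x/1e3*np.sin(a),.022 if x<=45 else .015]])[0];cv2.circle(im,tuple(p.astype(int)),2,(0,0,255),-1)
cv2.imwrite("pics/d.png",im);q=r.sense();print(q["tool_pos"],q["orientation"],q["qpos"],q["grip_width"])
```

```text
[0.59714033 0.16634315 0.13151271] [ 8.31007693e-02  9.96541112e-01 -1.44656919e-04  2.29044188e-04] [ 9.21768571e-02  4.63925043e-01  1.49860826e+00 -3.94766642e-04
  1.17865880e+00 -1.31207524e+00] 0.03027216028879323
```

View pics/d.png

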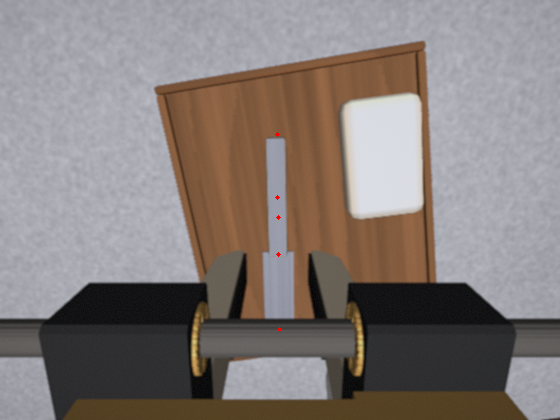

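The wrist view shows the spatula centred between the fingers (handle end at (276,138), shoulder at (278,253)), in line with the predicted dots. I descend and grip.

Emit:
drive_tool(moves=[0,0,-0.2,0,0,0,0,0,-0.2,0,0,0,0,0,-0.2,0,0,0,0,0,-0.15,0,0,0,0,0,-0.08,0,0,0,0,0,-0.05,0,0,0,0,0,0,0,0,0,0,0,0,0,0,0])

```text
t: 2.45
tool_pos: [0.5976, 0.1672, 0.0261]
orientation: [0.082, 0.997, 0.0, 0.001]
contact_force: [0.3, 0.3, -0.5]
grip_width: 0.0302
grip_force: 0.0
```

Emit:
drive_tool(moves=[0,0,0,0,0,0,0,0,0,0,0,0,0,0,0,0,0,0,0,0,0,0,0,0,0,0,0,0,0,0], gripper=1, grip_force=60)

```text
t: 3.08
tool_pos: [0.5972, 0.1671, 0.0258]
orientation: [0.082, 0.997, 0.0, 0.0]
contact_force: [-0.4, -1.1, 4.3]
grip_width: 0.0135
grip_force: 60.0
```

Emit:
drive_tool(moves=[0,0,0.15,0,0,0,0,0,0.35,0,0,0,0,0,0.35,0,0,0,0,0,0.35,0,0,0,0,0,0.3,0,0,0,0,0,0,0,0,0,0,0,0,0,0,0])

```text
t: 3.95
tool_pos: [0.5964, 0.167, 0.2047]
orientation: [0.082, 0.997, -0.0, -0.001]
contact_force: [-0.8, -0.2, -1.3]
grip_width: 0.0136
grip_force: 60.0
```

Emit:
drive_tool(moves=[-0.0464,-0.21,0,0,0,-0.0263,-0.0464,-0.21,0,0,0,-0.0263,-0.0464,-0.21,0,0,0,-0.0263,-0.0464,-0.21,0,0,0,-0.0263,-0.0464,-0.21,0,0,0,-0.0263,-0.0464,-0.21,0,0,0,-0.0263,-0.0464,-0.21,0,0,0,-0.0263,0,0,-0.27,-0.0168,-0.0043,0,0,0,-0.27,-0.0168,-0.0043,0,0,0,-0.27,-0.0168,-0.0043,0,0,0,-0.27,-0.0168,-0.0043,0,0,0,0,0,0,0,0,0,0,0,0,0,0,0,0,0,0,0])

```text
t: 5.7
tool_pos: [0.5594, -0.0101, 0.0775]
orientation: [0.599, 0.771, -0.131, 0.171]
contact_force: [1.0, 0.1, -1.4]
grip_width: 0.0135
grip_force: 60.0
```

```bash
cat >> h.py <<'E'
from scipy.spatial.transform import Rotation as Ro
a=np.radians(-75.7)
BR=np.array([[np.cos(a),-np.sin(a),0],[np.sin(a),np.cos(a),0],[0,0,1]]);BT=np.array([.606,-.2006,0])
def box(p): return BT+BR@(np.array(p)/1e3)
def state():
    q=r.sense();R=Ro.from_quat(q["orientation"]).as_matrix();p=q["tool_pos"]
    d=-R[:,0];n=-R[:,2];tip=p+.1*d-.0118*n
    return q,p,d,n,tip
E
python3 - <<'E'
from h import *
q,p,d,n,tip=state()
print("tip",tip.round(4),"in box",(BR.T@(tip-BT)*1000).round(1),"yaw",np.degrees(np.arctan2(d[1],d[0])),"pitch",np.degrees(np.arcsin(d[2])),q["qpos"].round(2))
F={k:grab_frame(k) for k in("scene","side","wrist")}
import pickle;pickle.dump(F,open("F1.pkl","wb"))
ims=[]
for k,f in F.items():
    im=f["color"].copy();c=proj(f,[box([-70,0,110])])[0];z=110
    t=proj(f,[tip])[0];print(k,"tip px",t,"sill px",c)
    if k=="wrist": ims.append(cv2.resize(im,(400,300)));continue
    x0,y0=(c-[70,52]).astype(int);ims.append(cv2.resize(im[max(y0,0):y0+105,max(x0,0):x0+140],(400,300),interpolation=cv2.INTER_CUBIC));print(x0,y0)
ims.append(ims[0]*0)
cv2.imwrite("pics/e.png",np.vstack([np.hstack(ims[:2]),np.hstack(ims[2:])]))
E
```

```text
tip [ 0.5829 -0.1028  0.109 ] in box [-100.5    1.8  109. ] yaw -75.79092269626041 pitch 24.95131547015233 [ 0.04  0.44  1.79 -0.56  0.89  0.15]
scene tip px [242.30289559 179.89695092] sill px [233.10471415 172.85926808]
163 120
side tip px [310.48346729 247.64916638] sill px [320.04769231 254.28702715]
250 202
wrist tip px [277.64210786 434.83201888] sill px [274.73472764 454.86281266]
```

View pics/e.png

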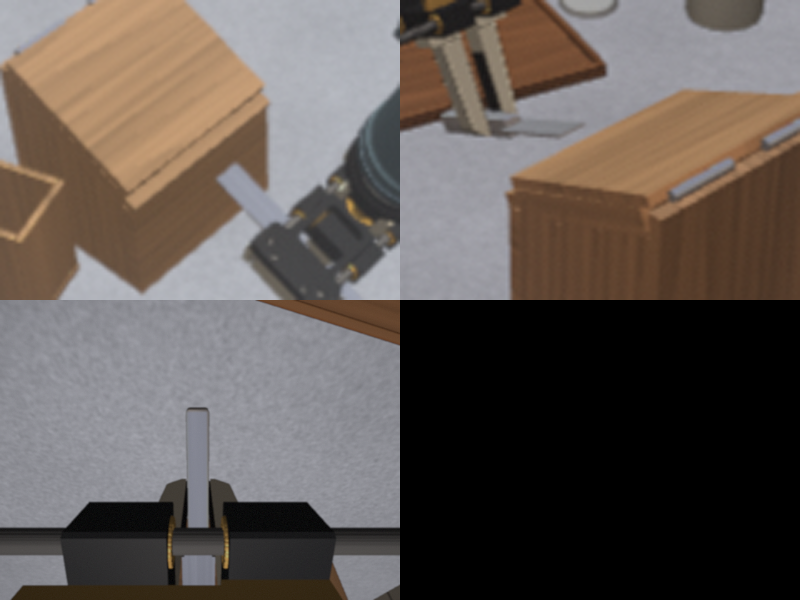

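The tip shows at (242.8,179.9) in the scene view and (310.5,247.5) in the side view, within 0.5 px of prediction. The sill middle at scene (233.0,173.6) also agrees within about 1 px. Before inserting, I refine the sill edge with line fits to its corners.

Run:
```python
from h import *
import pickle
F=pickle.load(open("F1.pkl","rb"));s,d=F["scene"],F["side"]
for f,u,v in((s,209.2,192.1),(s,256.8,155.4),(d,288.5,271.3)):
    w=ray(f,u,v,.110);print((BR.T@(w-BT)*1000).round(1))
# sill front-lower edge in scene: along normals of the predicted edge, find strongest gradient
g=cv2.cvtColor(s["color"],cv2.COLOR_BGR2GRAY).astype(np.float32)
for y in range(-70,80,20):
    xs=np.arange(-90,-45,.5);px=proj(s,[box([x,y,110+max(0,(x+70))*.4663]) for x in xs]).astype(np.float32)
    val=cv2.remap(g,px[:,0][None],px[:,1][None],cv2.INTER_LINEAR)[0];val=cv2.GaussianBlur(val[None],(5,1),0)[0];gr=np.gradient(val)
    print(y,"rise",xs[gr.argmax()],round(gr.max(),1),"fall",xs[gr.argmin()],round(gr.min(),1))
```

```text
[-70.5  78.8 110. ]
[-73.1 -79.5 110. ]
[-68.3 -82.4 110. ]
-70 rise -59.5 6.7 fall -78.0 -6.1
-50 rise -73.5 6.4 fall -63.0 -4.3
-30 rise -74.0 6.6 fall -62.5 -3.4
-10 rise -73.5 6.6 fall -63.0 -2.3
10 rise -73.0 6.0 fall -62.0 -3.8
30 rise -73.5 6.2 fall -62.0 -4.2
50 rise -74.0 6.2 fall -62.5 -4.4
70 rise -73.5 6.3 fall -62.5 -5.5
```

Emit:
drive_tool(moves=[0.0015,-0.006,-0.013,-0.0027,-0.0007,0,0.0173,-0.0683,0.0169,0,0,0,0.0173,-0.0683,0.0169,0,0,0,0.0173,-0.0683,0.0169,0,0,0,0.0173,-0.0683,0.0169,0,0,0,0,0,0,0,0,0,0,0,0,0,0,0,0,0,0,0,0,0])

```text
t: 6.85
tool_pos: [0.5664, -0.0426, 0.0823]
orientation: [0.597, 0.77, -0.138, 0.177]
contact_force: [-0.1, -0.0, -0.9]
grip_width: 0.0131
grip_force: 60.0
```

```bash
cat >> h.py <<'E'
def rep():
    q,p,d,n,tip=state();b=BR.T@(tip-BT)*1000;e=b-[-70,0,110]
    c,s_=np.cos(np.radians(25)),np.sin(np.radians(25))
    print("s %.1f n %.1f y %.1f"%(e[0]*c+e[2]*s_,-e[0]*s_+e[2]*c,b[1]),"pitch %.1f"%np.degrees(np.arcsin(d[2])),"F",q["contact_force"].round(1),"T",q["torque"].round(2),"t",q["t"],"q",q["qpos"].round(2),"boxtip",b.round(1))
E
python3 -c "from h import *;rep()"
```

```text
s 4.3 n 4.0 y 0.8 pitch 26.0 F [-0.1 -0.  -0.9] T [ 0.29  0.09 -0.05] t 6.85 q [-0.01  0.44  1.79 -0.58  0.88  0.11] boxtip [-67.8   0.8 115.4]
```

Emit:
drive_tool(moves=[0.00087,-0.0034,-0.00755,0,0,0,0.00087,-0.0034,-0.00755,0,0,0,0,0,0,0,0,0,0,0,0,0,0,0])

```text
t: 7.35
tool_pos: [0.5668, -0.0436, 0.0806]
orientation: [0.597, 0.77, -0.138, 0.178]
contact_force: [-0.1, 0.6, 0.2]
grip_width: 0.0135
grip_force: 60.0
```

Run:
```python
from h import *
rep()
f=grab_frame("scene");g=grab_frame("side")
a=f["color"][140:200,195:275];b=g["color"][215:275,280:360]
cv2.imwrite("pics/f.png",np.hstack([cv2.resize(x,(400,300),interpolation=cv2.INTER_CUBIC) for x in(a,b)]))
```

```text
s 4.5 n 2.1 y 0.9 pitch 26.0 F [-0.1  0.6  0.2] T [0.31 0.04 0.01] t 7.35 q [-0.01  0.44  1.79 -0.58  0.87  0.11] boxtip [-66.8   0.9 113.8]
```

View pics/f.png

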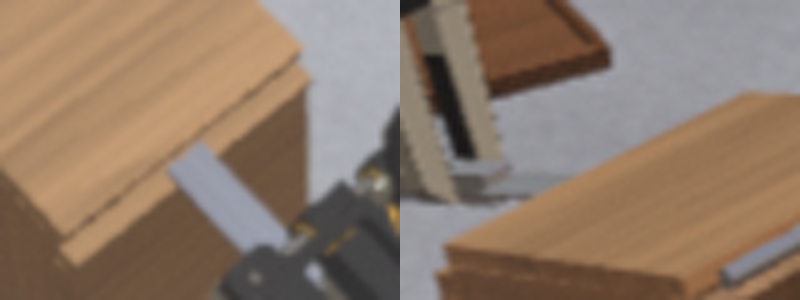

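Scene crop: the blade end at (187,157) lies over the bare sill, just short of the dark notch line. I lower it to find contact.

Emit:
drive_tool(moves=[0.00087,-0.0034,-0.00755,0,0,0,0,0,0,0,0,0,0,0,0,0,0,0])

```text
t: 7.82
tool_pos: [0.567, -0.044, 0.0798]
orientation: [0.597, 0.77, -0.138, 0.178]
contact_force: [-0.3, 2.4, 0.1]
grip_width: 0.0135
grip_force: 60.0
```

Emit:
drive_tool(moves=[0.00087,-0.0034,-0.00755,0,0,0,0,0,0,0,0,0,0,0,0,0,0,0])

```text
t: 8.2
tool_pos: [0.5671, -0.0444, 0.0789]
orientation: [0.597, 0.77, -0.138, 0.178]
contact_force: [-1.3, 3.0, 2.3]
grip_width: 0.0137
grip_force: 60.0
```

```bash
python3 -c "from h import *;rep()"
```

```text
s 4.6 n 0.2 y 1.0 pitch 26.0 F [-1.3  3.   2.3] T [ 0.15  0.01 -0.04] t 8.2 q [-0.01  0.45  1.79 -0.59  0.87  0.11] boxtip [-65.9   1.  112.1]
```

Contact is felt (about 3.4 N along the sill normal), so the sill is located. I raise 1 mm and slide in.

Emit:
drive_tool(moves=[-0.00087,0.0034,0.00755,0,0,0,0,0,0,0,0,0,0.0056,-0.022,0.0106,0,0,0,0.0056,-0.022,0.0106,0,0,0,0.0056,-0.022,0.0106,0,0,0,0.0056,-0.022,0.0106,0,0,0,0,0,0,0,0,0,0,0,0,0,0,0])

```text
t: 9.2
tool_pos: [0.5698, -0.055, 0.0851]
orientation: [0.597, 0.77, -0.138, 0.178]
contact_force: [0.2, 1.1, 1.6]
grip_width: 0.0133
grip_force: 60.0
```

```bash
python3 -c "from h import *;rep()"
```

```text
s 17.1 n 1.2 y 0.9 pitch 26.0 F [0.2 1.1 1.6] T [-0.08 -0.05 -0.01] t 9.2 q [-0.03  0.44  1.79 -0.58  0.87  0.09] boxtip [-55.    0.9 118.3]
```

Emit:
drive_tool(moves=[0.0093,-0.0366,0.0176,0,0,0,0.0093,-0.0366,0.0176,0,0,0,0.0093,-0.0366,0.0176,0,0,0,0,0,0,0,0,0,0,0,0,0,0,0])

```text
t: 9.82
tool_pos: [0.5732, -0.0681, 0.0916]
orientation: [0.597, 0.77, -0.138, 0.178]
contact_force: [-1.2, 2.9, 5.0]
grip_width: 0.0135
grip_force: 60.0
```

Emit:
drive_tool(moves=[0.0093,-0.0366,0.0176,0,0,0,0.0093,-0.0366,0.0176,0,0,0,0.0093,-0.0366,0.0176,0,0,0,0,0,0,0,0,0,0,0,0,0,0,0])

```text
t: 10.45
tool_pos: [0.5764, -0.0807, 0.0977]
orientation: [0.597, 0.77, -0.137, 0.178]
contact_force: [-1.5, 5.7, 5.5]
grip_width: 0.0134
grip_force: 60.0
```

Run:
```python
from h import *
rep()
f=grab_frame("scene");g=grab_frame("side")
a=f["color"][130:205,185:285];b=g["color"][205:280,260:360]
cv2.imwrite("pics/g.png",np.hstack([cv2.resize(x,(400,300),interpolation=cv2.INTER_CUBIC) for x in(a,b)]))
```

```text
s 46.5 n 1.4 y 1.1 pitch 26.0 F [-1.5  5.7  5.5] T [ 0.35  0.11 -0.06] t 10.45 q [-0.08  0.42  1.77 -0.57  0.88  0.02] boxtip [-28.5   1.1 130.9]
```

View pics/g.png

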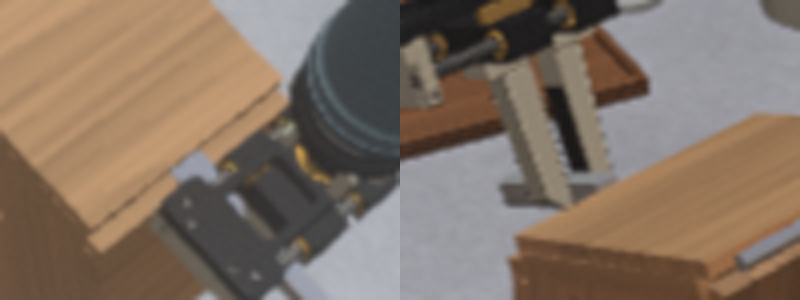

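The blade is in the notch: the scene crop shows it entering at (195,165), with the tip about 46 mm past the sill edge. Now I lever about the sill edge.

Emit:
drive_tool(moves=[0.0013,-0.005,-0.0193,-0.0067,-0.0017,0,0.0013,-0.005,-0.0193,-0.0067,-0.0017,0,0.0017,-0.0067,-0.0188,-0.0067,-0.0017,0,0.0017,-0.0067,-0.0188,-0.0067,-0.0017,0,0,0,0,0,0,0,0,0,0,0,0,0])

```text
t: 11.3
tool_pos: [0.5773, -0.0833, 0.0887]
orientation: [0.583, 0.752, -0.189, 0.244]
contact_force: [-2.8, 6.7, 6.8]
grip_width: 0.0135
grip_force: 60.0
```

```bash
python3 -c "from h import *;rep()"
```

```text
s 45.4 n 9.6 y 1.3 pitch 35.9 F [-2.8  6.7  6.8] T [ 0.17  0.12 -0.12] t 11.3 q [ 0.01  0.48  1.81 -0.83  0.88  0.31] boxtip [-32.9   1.3 137.9]
```

Emit:
drive_tool(moves=[0.0021,-0.0082,-0.0182,-0.0067,-0.0017,0,0.0021,-0.0082,-0.0182,-0.0067,-0.0017,0,0.0025,-0.0098,-0.0173,-0.0067,-0.0017,0,0.0025,-0.0098,-0.0173,-0.0067,-0.0017,0,0.0029,-0.0111,-0.0164,-0.0067,-0.0017,0,0.0029,-0.0111,-0.0164,-0.0067,-0.0017,0,0,0,0,0,0,0,0,0,0,0,0,0])

```text
t: 12.3
tool_pos: [0.5792, -0.0899, 0.0757]
orientation: [0.553, 0.714, -0.263, 0.339]
contact_force: [-2.4, 8.2, 3.7]
grip_width: 0.0138
grip_force: 60.0
```

Run:
```python
from h import *
rep()
f=grab_frame("scene");g=grab_frame("side")
a=f["color"][110:215,155:295];b=g["color"][175:280,260:400]
cv2.imwrite("pics/i.png",np.hstack([cv2.resize(x,(400,300),interpolation=cv2.INTER_CUBIC) for x in(a,b)]))
```

```text
s 40.9 n 20.5 y 1.6 pitch 50.8 F [-2.4  8.2  3.7] T [0.31 0.03 0.06] t 12.3 q [ 0.12  0.6   1.85 -1.17  0.99  0.71] boxtip [-41.6   1.6 145.8]
```

View pics/i.png

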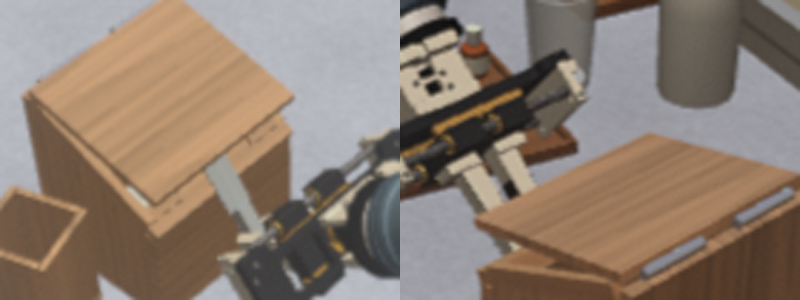

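The lid is ajar: in the side crop its front edge at (480,222) stands clear of the box rim at (483,268), about 0.15 rad. I work out the swing path with the blade tip under the lid.

```bash
cat > path.py <<'E'
from h import *
def tcp(phi,p,rho,off=0):
    b=np.radians(25-phi);p=np.radians(p)
    u=np.array([-np.cos(b),-np.sin(b)]);m=np.array([-np.sin(b),np.cos(b)])  # m: lid normal upward/back
    tip=np.array([66,178])+rho*u+off*m
    d=np.array([np.cos(p),np.sin(p)]);n=np.array([-np.sin(p),np.cos(p)])
    return tip-100*d+11.8*n
def rows(ph,pt,rho):
    out=[];h=BR[:,0]
    for i in range(1,len(ph)):
        D=tcp(ph[i],pt[i],rho[i])-tcp(ph[i-1],pt[i-1],rho[i-1]);dp=(pt[i]-pt[i-1])/360
        w=np.array([h[1],-h[0],0])*dp
        out.append([D[0]*h[0]/120,D[0]*h[1]/120,D[1]/120,*w])
    return np.round(out,4)+0
E
python3 - <<'E'
from path import *
ph=np.r_[8.3:60:15j,60+4:118:14j];pt=np.interp(ph,[8,30,60,100,120],[51,45,45,30,25]);rho=np.full(len(ph),112.)
print(ph.round(1));R=rows(ph,pt,rho)
print(R[:14].ravel().tolist());print(R[14:].ravel().tolist())
E
```

```text
[  8.3  12.   15.7  19.4  23.1  26.8  30.5  34.2  37.8  41.5  45.2  48.9
  52.6  56.3  60.   64.   68.2  72.3  76.5  80.6  84.8  88.9  93.1  97.2
 101.4 105.5 109.7 113.8 118. ]
[-0.0063, 0.0248, 0.0688, 0.0027, 0.0007, 0.0, -0.0053, 0.021, 0.0699, 0.0027, 0.0007, 0.0, -0.0044, 0.0171, 0.0707, 0.0027, 0.0007, 0.0, -0.0034, 0.0132, 0.0712, 0.0027, 0.0007, 0.0, -0.0023, 0.0092, 0.0715, 0.0027, 0.0007, 0.0, -0.0011, 0.0042, 0.0701, 0.0024, 0.0006, 0.0, 0.0019, -0.0074, 0.0597, 0.0, 0.0, 0.0, 0.0028, -0.0111, 0.059, 0.0, 0.0, 0.0, 0.0038, -0.0148, 0.0582, 0.0, 0.0, 0.0, 0.0047, -0.0184, 0.0571, 0.0, 0.0, 0.0, 0.0056, -0.0219, 0.0557, 0.0, 0.0, 0.0, 0.0065, -0.0253, 0.0542, 0.0, 0.0, 0.0, 0.0073, -0.0287, 0.0524, 0.0, 0.0, 0.0, 0.0081, -0.0319, 0.0504, 0.0, 0.0, 0.0]
[0.0064, -0.025, 0.0695, 0.004, 0.001, 0.0, 0.0077, -0.0301, 0.0695, 0.0042, 0.0011, 0.0, 0.0087, -0.034, 0.0665, 0.0042, 0.0011, 0.0, 0.0096, -0.0378, 0.0632, 0.0042, 0.0011, 0.0, 0.0105, -0.0412, 0.0597, 0.0042, 0.0011, 0.0, 0.0113, -0.0444, 0.056, 0.0042, 0.0011, 0.0, 0.0121, -0.0474, 0.052, 0.0042, 0.0011, 0.0, 0.0127, -0.05, 0.0479, 0.0042, 0.0011, 0.0, 0.0133, -0.0523, 0.0436, 0.0042, 0.0011, 0.0, 0.0141, -0.0552, 0.0369, 0.0037, 0.0009, 0.0, 0.0149, -0.0586, 0.0276, 0.0028, 0.0007, 0.0, 0.0152, -0.0596, 0.0229, 0.0028, 0.0007, 0.0, 0.0154, -0.0603, 0.0181, 0.0028, 0.0007, 0.0, 0.0155, -0.0607, 0.0133, 0.0028, 0.0007, 0.0]
```

Emit:
drive_tool(moves=[-0.0063,0.0248,0.0688,0.0027,0.0007,0,-0.0053,0.021,0.07,0.0027,0.0007,0,-0.0044,0.017,0.0707,0.0027,0.0007,0,-0.0034,0.0132,0.0712,0.0027,0.0007,0,-0.0023,0.0092,0.0715,0.0027,0.0007,0,-0.0011,0.0042,0.07,0.0024,0.0006,0,0,0,0,0,0,0])

```text
t: 13.28
tool_pos: [0.5757, -0.0801, 0.1256]
orientation: [0.567, 0.73, -0.235, 0.301]
contact_force: [0.5, 1.1, -4.1]
grip_width: 0.0134
grip_force: 60.0
```

```bash
python3 -c "from h import *;rep()"
```

```text
s 55.5 n 60.0 y 0.5 pitch 44.9 F [ 0.5  1.1 -4.1] T [1.09 0.24 0.1 ] t 13.275 q [ 0.09  0.47  1.81 -0.98  0.99  0.46] boxtip [-45.1   0.5 187.8]
```

Emit:
drive_tool(moves=[0.0019,-0.0074,0.06,0,0,0,0.0028,-0.011,0.059,0,0,0,0.0038,-0.0148,0.058,0,0,0,0.0047,-0.0184,0.057,0,0,0,0.0056,-0.022,0.0557,0,0,0,0.0065,-0.0253,0.0542,0,0,0,0.0073,-0.0287,0.0524,0,0,0,0.0081,-0.032,0.0504,0,0,0,0,0,0,0,0,0])

```text
t: 14.4
tool_pos: [0.5813, -0.0998, 0.1812]
orientation: [0.567, 0.73, -0.235, 0.302]
contact_force: [-0.7, 0.4, -2.2]
grip_width: 0.0131
grip_force: 60.0
```

Run:
```python
from h import *
rep()
q,p,d,n,tip=state()
f=grab_frame("scene");g=grab_frame("side");print(proj(f,[tip]),proj(g,[tip]))
a=f["color"][60:195,125:305];b=g["color"][130:265,260:440]
cv2.imwrite("pics/j.png",np.hstack([cv2.resize(x,(400,300),interpolation=cv2.INTER_CUBIC) for x in(a,b)]))
```

```text
s 97.4 n 102.0 y 1.0 pitch 45.0 F [-0.7  0.4 -2.2] T [0.74 0.21 0.01] t 14.4 q [ 0.06  0.4   1.76 -0.93  1.04  0.33] boxtip [-24.8   1.  243.6]
[[214.67688638 120.15566909]] [[338.70878389 204.72125156]]
```

View pics/j.png

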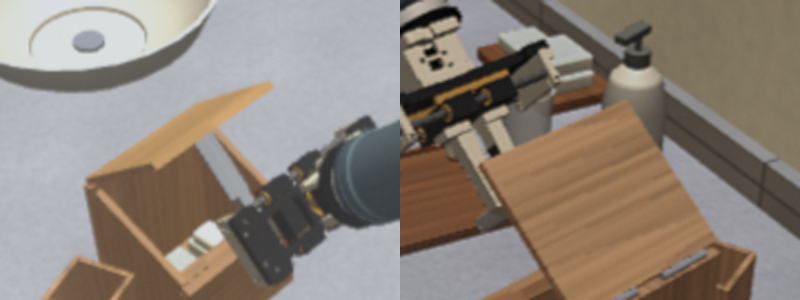

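The lid stands about half open at around 60°, and the blade tip at scene crop (203,135) is where predicted, so it has not slipped in the grip. I continue the swing.

Emit:
drive_tool(moves=[0.0064,-0.025,0.0695,0.004,0.001,0,0.0077,-0.03,0.0695,0.0042,0.0011,0,0.0087,-0.034,0.0665,0.0042,0.0011,0,0.0096,-0.0378,0.0632,0.0042,0.0011,0,0.0105,-0.0412,0.0597,0.0042,0.0011,0,0.0113,-0.0444,0.056,0.0042,0.0011,0,0.0121,-0.0474,0.052,0.0042,0.0011,0,0.0127,-0.05,0.048,0.0042,0.0011,0,0.0133,-0.0523,0.0436,0.0042,0.0011,0,0.0141,-0.0552,0.037,0.0037,0.0009,0,0,0,0,0,0,0])

```text
t: 15.88
tool_pos: [0.5937, -0.1501, 0.2487]
orientation: [0.593, 0.764, -0.158, 0.202]
contact_force: [0.2, -0.9, -1.3]
grip_width: 0.0135
grip_force: 60.0
```

```bash
python3 -c "
from h import *
rep();q,p,d,n,tip=state();b=BR.T@(tip-BT)*1000-[66,0,178];print('phi',25+np.degrees(np.arctan2(b[2],-b[0])))"
```

```text
s 175.5 n 114.4 y 0.7 pitch 29.7 F [ 0.2 -0.9 -1.3] T [ 0.36  0.06 -0.03] t 15.875 q [-0.17  0.29  1.58 -0.53  1.11 -0.22] boxtip [ 40.7   0.7 287.9]
phi 102.04694437168746
```

Emit:
drive_tool(moves=[0.0075,-0.0293,0.0138,0.0014,0.0004,0,0.0075,-0.0293,0.0138,0.0014,0.0004,0,0.0076,-0.0298,0.0115,0.0014,0.0004,0,0.0076,-0.0298,0.0115,0.0014,0.0004,0])

```text
t: 16.38
tool_pos: [0.5972, -0.1636, 0.2538]
orientation: [0.595, 0.768, -0.147, 0.186]
contact_force: [-1.0, 1.8, -1.7]
grip_width: 0.0136
grip_force: 60.0
```

Emit:
drive_tool(moves=[0.0039,-0.0151,0.0045,0.0007,0.0002,0,0.0039,-0.0151,0.0045,0.0007,0.0002,0,0.0039,-0.0151,0.0045,0.0007,0.0002,0,0.0039,-0.0151,0.0045,0.0007,0.0002,0])

```text
t: 16.88
tool_pos: [0.5991, -0.1707, 0.256]
orientation: [0.596, 0.769, -0.141, 0.179]
contact_force: [-0.8, 2.0, -2.2]
grip_width: 0.0133
grip_force: 60.0
```

```bash
python3 -c "
from h import *
rep();q,p,d,n,tip=state();b=BR.T@(tip-BT)*1000-[66,0,178];print('phi',25+np.degrees(np.arctan2(b[2],-b[0])))
f=grab_frame('scene');g=grab_frame('side')
a=f['color'][20:155,95:275];b=g['color'][90:225,290:470]
cv2.imwrite('pics/k.png',np.hstack([cv2.resize(x,(400,300),interpolation=cv2.INTER_CUBIC) for x in(a,b)]))
"
```

```text
s 197.7 n 106.4 y 1.0 pitch 26.4 F [-0.8  2.  -2.2] T [ 0.92  0.3  -0.07] t 16.875 q [-0.23  0.29  1.53 -0.45  1.14 -0.33] boxtip [ 64.2   1.  289.9]
phi 114.06605159194085
```

Emit:
drive_tool(moves=[0.0039,-0.0152,0.0033,0.0007,0.0002,0,0.0039,-0.0152,0.0033,0.0007,0.0002,0,0.0039,-0.0152,0.0025,0.0007,0.0002,0,0.002,-0.008,0.001,0,0,0,0,0,0,0,0,0])

```text
t: 17.6
tool_pos: [0.6009, -0.1774, 0.2574]
orientation: [0.597, 0.771, -0.138, 0.174]
contact_force: [-1.1, 2.7, -1.0]
grip_width: 0.0133
grip_force: 60.0
```

Emit:
drive_tool(moves=[0.002,-0.008,0.001,0,0,0,0.002,-0.008,0.0005,0,0,0,0,0,0,0,0,0])

```text
t: 17.98
tool_pos: [0.6011, -0.1783, 0.257]
orientation: [0.597, 0.771, -0.137, 0.174]
contact_force: [-2.1, 5.5, -2.0]
grip_width: 0.0136
grip_force: 60.0
```

Emit:
drive_tool(moves=[0.002,-0.008,0.0005,0,0,0,0.002,-0.008,0,0,0,0,0,0,0,0,0,0])

```text
t: 18.35
tool_pos: [0.6011, -0.1789, 0.2563]
orientation: [0.597, 0.771, -0.137, 0.173]
contact_force: [-2.5, 10.0, -3.0]
grip_width: 0.0135
grip_force: 60.0
```

```bash
python3 -c "
from h import *
rep();q,p,d,n,tip=state();b=BR.T@(tip-BT)*1000-[66,0,178];print('phi',25+np.degrees(np.arctan2(b[2],-b[0])))"
```

```text
s 205.2 n 101.3 y 1.0 pitch 25.4 F [-2.5 10.  -3. ] T [ 1.73  0.38 -0.06] t 18.35 q [-0.26  0.3   1.52 -0.43  1.14 -0.36] boxtip [ 73.1   1.  288.6]
phi 118.68855337566207
```

The force rose from 3 to 10 N while the position stalled, so the lid is against its stop. I retreat and level the spatula.

Emit:
drive_tool(moves=[-0.005,0.02,0,0,0,0,-0.01,0.04,0,0,0,0,-0.05,0.2,0,0,0,0,-0.05,0.2,0,0,0,0,-0.05,0.2,0,0,0,0,-0.05,0.2,0,0,0,0,-0.05,0.2,0,0,0,0,0,0.2,0,0.017,0.0043,0,0,0.2,0,0.017,0.0043,0,0,0.2,0,0.017,0.0043,0,0,0.2,0,0.017,0.0043,0,0,0,0,0,0,0,0,0,0,0,0,0])

```text
t: 19.98
tool_pos: [0.5701, 0.0412, 0.2576]
orientation: [0.613, 0.79, -0.004, 0.003]
contact_force: [-0.1, 0.4, -0.9]
grip_width: 0.0131
grip_force: 60.0
```

```bash
python3 -c "
from h import *
q,p,d,n,tip=state();R0=Ro.from_quat([.082,.9966,0,0]);v=(R0*Ro.from_quat(q['orientation']).inv()).as_rotvec()
print(p,((np.array([.5972,.1671,.0258])-p)/.12).round(3),(v/2/np.pi).round(4),np.degrees(v).round(1),q['qpos'].round(2))"
```

```text
[0.57007183 0.04120924 0.25760483] [ 0.226  1.049 -1.932] [0.0014 0.001  0.1837] [ 0.5  0.4 66.1] [-0.12  0.28  1.45 -0.01  1.41 -0.37]
```

Emit:
drive_tool(moves=[0.0323,0.15,-0.16,0.0002,0.0001,0.0262,0.0323,0.15,-0.16,0.0002,0.0001,0.0262,0.0323,0.15,-0.16,0.0002,0.0001,0.0262,0.0323,0.15,-0.16,0.0002,0.0001,0.0262,0.0323,0.15,-0.16,0.0002,0.0001,0.0262,0.0323,0.15,-0.16,0.0002,0.0001,0.0262,0.0323,0.15,-0.16,0.0002,0.0001,0.0262,0,0,0,0,0,0,0,0,0,0,0,0])

```text
t: 21.1
tool_pos: [0.5973, 0.1677, 0.1239]
orientation: [0.084, 0.996, 0.0, -0.0]
contact_force: [0.1, -0.2, -0.8]
grip_width: 0.0136
grip_force: 60.0
```

```bash
python3 -c "
from h import *
q,p,d,n,tip=state();R0=Ro.from_quat([.082,.9966,0,0]);v=(R0*Ro.from_quat(q['orientation']).inv()).as_rotvec()
print(p,((np.array([.5972,.1671,.0258])-p)/.12).round(3),(v/2/np.pi).round(4))
f=grab_frame('scene');g=grab_frame('side');print(proj(f,[tip]),proj(g,[tip]))
a=f['color'];b=g['color']
cv2.imwrite('pics/l.png',np.hstack([cv2.resize(a[40:370,90:420],(400,400)),cv2.resize(b[110:390,200:480],(400,400))]))
"
```

```text
[0.59731125 0.16774256 0.1238545 ] [-0.001 -0.005 -0.817] [-0.0001 -0.      0.0007]
[[265.06926848 281.08322397]] [[304.0669786  181.46640525]]
```

View pics/l.png

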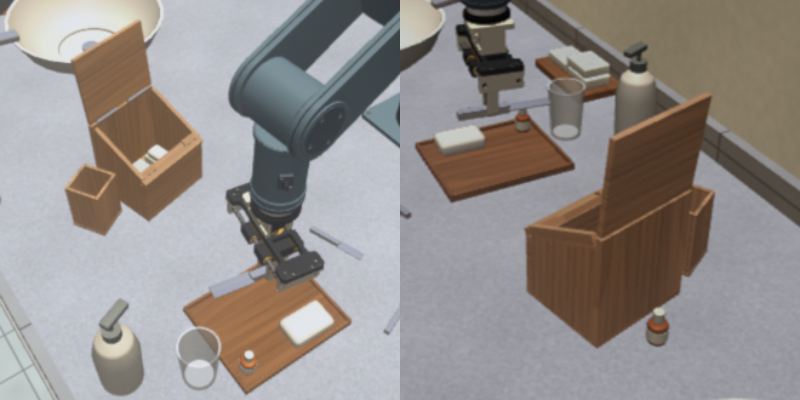

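The last picture shows the lid standing past upright (edge at side (660,115)), everything else in place, and the spatula level over the tray. I lower it gently.

Emit:
drive_tool(moves=[0,0,-0.2,0,0,0,0,0,-0.2,0,0,0,0,0,-0.2,0,0,0,0,0,-0.12,0,0,0,0,0,-0.05,0,0,0,0,0,-0.02,0,0,0,0,0,0,0,0,0,0,0,0,0,0,0])

```text
t: 22.2
tool_pos: [0.5976, 0.1683, 0.0291]
orientation: [0.083, 0.997, 0.001, -0.0]
contact_force: [-0.1, 0.5, -1.8]
grip_width: 0.0136
grip_force: 60.0
```

Emit:
drive_tool(moves=[0,0,-0.01,0,0,0,0,0,0,0,0,0,0,0,0,0,0,0])

```text
t: 22.58
tool_pos: [0.5971, 0.1683, 0.0272]
orientation: [0.083, 0.997, 0.001, -0.001]
contact_force: [0.9, -1.1, -1.1]
grip_width: 0.0137
grip_force: 60.0
```

Emit:
drive_tool(moves=[0,0,-0.008,0,0,0,0,0,0,0,0,0,0,0,0,0,0,0])

```text
t: 22.95
tool_pos: [0.5973, 0.1682, 0.0263]
orientation: [0.083, 0.997, 0.001, -0.001]
contact_force: [1.4, 0.6, 0.9]
grip_width: 0.0131
grip_force: 60.0
```

Emit:
drive_tool(moves=[0,0,0,0,0,0,0,0,0,0,0,0,0,0,0,0,0,0,0,0,0,0,0,0], gripper=0.35)

```text
t: 23.45
tool_pos: [0.5971, 0.1682, 0.0262]
orientation: [0.083, 0.997, 0.001, -0.001]
contact_force: [0.1, 0.3, 0.1]
grip_width: 0.0303
grip_force: 0.0
```

Emit:
drive_tool(moves=[0,0,0.1,0,0,0,0,0,0.3,0,0,0,0,0,0.4,0,0,0,0,0,0.4,0,0,0,0,0,0,0,0,0,0,0,0,0,0,0])

```text
t: 24.2
tool_pos: [0.5968, 0.1682, 0.1704]
orientation: [0.083, 0.997, 0.001, -0.001]
contact_force: [-0.3, -0.3, -0.3]
grip_width: 0.0306
grip_force: 0.0
```

Run:
```python
from h import *
import pickle
F=pickle.load(open("F0.pkl","rb"))
for k in("scene","side"):
    f=grab_frame(k);hsv=cv2.cvtColor(f["color"],cv2.COLOR_BGR2HSV)
    pts=proj(f,[[.5,.1,.014],[.715,.1,.014],[.715,.285,.014],[.5,.285,.014]]).astype(np.int32)
    m=np.zeros(hsv.shape[:2],np.uint8);cv2.fillPoly(m,[pts],255);m=cv2.erode(m,np.ones((5,5)))
    g=((hsv[...,1]<75)&(hsv[...,2]>60)).astype(np.uint8)*255&m
    for c in cv2.findContours(g,0,2)[0]:
        if cv2.contourArea(c)>150:
            P=np.array([ray(f,*p[0],.016)[:2]*1000 for p in c],np.float32);print(k,[np.round(x,1) for x in cv2.minAreaRect(P)])
print(r.sense()["tool_pos"],r.sense()["grip_width"])
f=grab_frame("wrist");g=grab_frame("side")
D=cv2.absdiff(F["side"]["color"],g["color"]).max(2)>60
n,_,st,_=cv2.connectedComponentsWithStats(D.astype(np.uint8));print([s.tolist() for s in st[1:] if s[4]>25])
# lid top corners at stop, triangulated check
print("lid corners px scene/side",proj(grab_frame("scene"),[box([66+12.2,y,178+139.5]) for y in(-80,80)]).round(1).tolist(),proj(g,[box([66+12.2,y,178+139.5]) for y in(-80,80)]).round(1).tolist())
```

```text
scene [array([563.4, 245.7]), array([58.9, 90.8]), np.float64(87.8)]
scene [array([618.5, 165.5]), array([ 26.6, 163.9]), np.float64(80.6)]
scene [array([523.8, 126.5]), array([32.8, 41. ]), np.float64(0.0)]
side [array([615.6, 167. ]), array([ 37.3, 160.8]), np.float64(80.9)]
side [array([566.2, 246.5]), array([63.3, 91.5]), np.float64(87.9)]
[0.59607086 0.16811213 0.16877642] 0.03028826064451785
[[39, 0, 4, 17, 38], [130, 0, 115, 28, 1115], [287, 0, 13, 18, 137], [269, 26, 21, 82, 937], [29, 30, 9, 48, 247], [3, 80, 35, 163, 3270], [241, 89, 11, 5, 43], [255, 94, 16, 3, 36], [243, 97, 23, 14, 178], [237, 111, 11, 13, 107], [298, 110, 23, 17, 183], [252, 112, 63, 67, 1099], [219, 124, 36, 65, 1031], [254, 143, 32, 34, 475], [400, 178, 17, 17, 148], [380, 184, 19, 9, 58], [316, 192, 94, 79, 3244], [289, 238, 53, 30, 150], [377, 241, 25, 12, 80]]
lid corners px scene/side [[204.6, 55.9], [149.0, 89.6]] [[349.3, 206.7], [417.2, 174.6]]
```

```bash
python3 -c "
from bench import r
print(r.finish_job())"
```

```text
the job is handed in; nothing more can be done
None
```

I handed the job in at about 24 s: the lid was levered ajar with the spatula and swung gently back against its stop. The spatula is back in the tray within about 2 mm of where it lay, and nothing else in the pictures had moved.

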